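# Move the charged battery pack from the charger to the work lamp

### The arm

A 7-joint arm with a two-finger parallel gripper is mounted at the origin on the work surface; the furniture and walls round the work are solid. World frame = base frame: x ahead of the robot, y to its left, z up, the work surface at z = 0. Lengths are in m, angles in rad, forces in N, time in s.
With the tool pointing down it reaches from about 0.4 to 0.85 m from the base axis. Payload 4.5 kg.
Tool frame: the origin (TCP) lies on the centre line of the jaws, within the pads' length; the fingertips stand 11 mm ahead of it and the grasp point (between the pads) lies 8 mm behind it; z points along the fingers, y is the line along which they close (so a half turn about z gives the same grasp; the last joint's range is limited). The gripper opens to 88 mm and grips with 3 to 60 N. Pads are 18 mm wide; open, the fingers measure 123 mm over their backs; the gripper's body (75 mm by 187 mm) begins 45 mm behind the grasp point.
Start: joints at [1.279, 0.689, -0.195, 1.565, 0.157, 0.902, -0.215], TCP at [0.2, -0.592, 0.25] pointing down, gripper open.
Joint ranges: [-3.01, 3.01], [-0.46, 2.08], [-1.47, 1.51], [0.13, 2.56], [-1, 4.14], [0.04, 2.09], [-2.66, 2.66]. Speed limits (rad/s): [2.57, 2.57, 3.14, 3.14, 3.14, 3.14, 3.14].

### API

Orientations are given as a unit quaternion [x, y, z, w].
In Python, from plant import * gives the robot as it stands. The module is installed in compiled form; this text tells all that it offers.
- The arm moves only by the tool send_rows, never from a script. Its argument "motion" is a list of rows, each an object of numbers: "x", "y", "z": the shift along the tool's x, y, z in cm; "rx", "ry", "rz": the turn, a rotation vector about the tool's x, y, z in rad; "jaw": the finger opening in cm, from 0 to 8.81. In form: [{"x": .., "y": .., "z": .., "rx": .., "ry": .., "rz": .., "jaw": ..}, ...]. A call has exactly 5 rows; each row shifts and turns the commanded pose from where the row before left it, along the tool's axes as they then stand; what a row does not reach is not made up. A row lasts 1/10 s, in which the tool goes at most 50 mm and 8.59 degrees, less where a joint would pass 70% of its speed; a pose out of reach is approached as far as the arm can. A call is refused whole if a number of a shift passes 5 or a number of a turn 0.15, either way. A call with a gripper value outside its range is refused whole. The fingers move at their own pace and stop on an object; "grip_force" is the grip in N (left out, the last holds). Time passes only in rows, so rows that do not move let the fingers close, or fill a call up. It gives the time, the measured TCP pose, the force, the opening and the grip force at its end, in the units of the state.
- get_state(): the state, without advancing time (a new reading comes with each control period).
- snapshot(name): name is "side" or "top" or "wrist"; returns a dict with "img" (480x640x3 uint8, red, green, blue), "vertical_fov" (degrees; the focal length in pixels is half the picture's height over the tangent of half this angle, whatever the lens; pixels are square), "cx", "cy" (the principal point, pixels), "D" ([k1, k2, p1, p2, k3] as OpenCV has them; the pictures are not rectified), "extrinsics" (4x4, takes a point from camera to world coordinates). Camera axes: x right, y up, looking along -z (the intrinsics and any distortion apply to the point x, -y, -z); pixel columns grow to the right and rows downward; lengths in m; the calibration is good to about 2 mm. A picture is of the moment at which its call begins. There is no depth.
- finish_job(): hands the job in; it is judged then, once.
The state is a dict: "clock": time; "q": joint angles; "qd": joint speeds; "joint_torque": joint torques, N m; "tool_pos": TCP position; "eef_rot": TCP orientation; "contact_force": force on the tool from outside, world axes, zero at the start; "moment": the same for the moment, N m; "opening": opening from 0.0 (shut) to 1.0 (fully open); "finger_force": force on a finger pad.
Only numpy, scipy, OpenCV 4.12 (cv2) and the standard library are available. Lean on these libraries where they do the work, as an engineer would, in place of code of your own. Each camera call takes 0.05 s, during which the arm holds its last target. There are 200 camera calls.

### The job

The battery pack in the charger is charged: pinch its two orange side tabs together to unlatch it, draw it straight up out of the charger, and fit it into the bay of the yellow work lamp, pressed fully home and let go so that both tabs spring out and latch it there. Squeeze and press gently, by feel: the pack must not be yanked out, forced or dropped in, and the vials, the loupe and the small blade box are to stay where they are.

Things in the scene. Friction and masses are not known exactly. Their poses are not given: they have to be found in the camera images.
- pack_mid (a point): Centre of the battery pack: loose upright black block 44 x 36 x 72 mm (its x, y, z; z up), grey top, about 0.22 kg (varies), the point 36 mm above its underside. On each y side, 5 mm off the block, an orange sprung release tab: plate 20 mm wide (x), 4 mm thick, 8 to 70 mm above the underside.
- tab_grip (a point): Point mid-way between the two tabs, 58 mm above the pack's underside, where fingers closing along the pack's y take their ribbed parts (44 to 70 mm up, clear of charger and lamp) and can carry the pack by them. 54 mm across the tabs at rest, 45 mm pinched to the stops. A grip of 12 to 16 N pinches both fully; over 25 N breaks a tab.
- hooks (a point): On the pack's axis, level with the flat tops of the hooks, 16 mm above its underside. Each tab's foot has a hook standing out 3.6 mm, which catches under a lip of the bay, overlapping it 1 to 3.4 mm depending on how the pack lies in its play. Both tabs must be pinched nearly to the stop for the hooks to pass the lips, up or down.
- tab_a (a joint): Inward travel of the tab on the pack's +y side, m: 0 sprung out, 0.0045 at the stop; spring 2 N at 0, 9 N at the stop.
- tab_b (a joint): The same for the tab on the pack's -y side.
- charger_seat (a point): Centre of the charger's bay floor, 8 mm above the table. The charger is a grey fixed box 120 x 110 x 36 mm. The pack starts in its bay, underside about 1.2 mm above this point, pushed up against the lips by a sprung contact plate (4 N). Walls end 30 mm above the floor, 1.2 mm play to each side. More than 30 N between pack and charger damages it.
- lamp_seat (a point): Nominal centre of the lamp's bay floor, nominally 10 mm above the table; z up; pack and lamp axes agree when fitted (either way round). The bay is a floating insert: its true place is off this by 2.5 to 4 mm to +x or -x, up to 4 mm in y and 2 mm up or down, anew at each start; find it by feel. More than 30 N between pack and lamp damages it.
- lamp_mouth (a point): Nominal centre of the lamp bay's mouth, 30 mm above its floor. Opening 46.4 (x) x 38.4 mm (y) for the block, with 45-degree lead-ins 5 mm wide all round the top. On the two y sides lips for the hooks, 56.8 mm apart, undersides 17.5 mm above the floor.
- lamp: Work lamp, yellow box about 140 x 140 x 36 mm fixed to the table, tilted black LED panel on its +x edge (under 65 mm high); origin below the bay, on the table. Bay floor: sprung contact plate 4 mm proud, 2 N at first touch, 5.5 N at the floor. Hooks pass the lips within 1.5 mm of the floor; let go there, tabs spring out and the pack rises up to 1.5 mm: latched.
- hose_end (a point): Top of the end of a brown fixed hose that hangs on the table at the left and runs from here to the back edge, 0.11 to 0.22 m high. Behind and left of it stands a tall cream power pillar with blue plugs; its housing overhangs the table from about 0.41 m up where x > 0.56 and y > 0.28. Obstacles: keep the arm clear of both.
- vial_1: Loose sample vial, 23 mm across, 54 mm tall, black cap, standing behind the work; origin under its centre. Bystander.
- vial_2: Loose sample vial like the other, with a white cap. Bystander.
- loupe: Loose folding loupe, 34 x 67 x 14 mm, lying between charger and lamp. Bystander; origin under its centre.
- blade_pack: Loose small blue and red blade box, 26 x 68 x 9 mm, lying between charger and lamp. Bystander; origin under its centre.

How it is judged:
By the outcome, as a careful person would: the job done as asked, in the order asked, and still so for the second after the job is handed in, with the robot touching nothing.
It also fails if it takes over 64 s, if anything falls off the work surface, if the arm or the gripper's body presses on something with over 40 N, if the wrist force passes 120 N, or if a joint passes its speed limit or range.

## Working session

There is one attempt and no reset: what is moved stays moved. The work goes in short steps, Python scripts to look and compute and a tool call to move; the robot and the scene stay as the last step left them, time stands still between calls to the robot, and variables do not carry over. Pictures are saved under pics/ and viewed, at most 10 in all, crops included, and the job is handed in when it is done.

Besides the shell and the picture viewer there is one more tool, called after ">>>" as name(argument=value, ...), one argument or row to a line, values as JSON. send_rows: Moves the arm, as the interface text tells. Its arguments: {"type":"object","properties":{"motion":{"type":"array"},"grip_force":{"type":"number"}},"required":["motion"]}

```bash
mkdir -p pics
cat > h.py <<'E'
from plant import *
import numpy as np, cv2
from scipy.spatial.transform import Rotation as R
def cam(s):
    f=240/np.tan(np.radians(s["vertical_fov"])/2)
    return np.array([[f,0,s["cx"]],[0,f,s["cy"]],[0,0,1]]),np.array(s["D"],float),np.array(s["extrinsics"])
def ray(s,px):
    K,D,T=cam(s); u=cv2.undistortPoints(np.array(px,float).reshape(-1,1,2),K,D).reshape(-1,2)
    d=np.c_[u[:,0],-u[:,1],-np.ones(len(u))]@T[:3,:3].T
    return T[:3,3],d
def plane(s,px,z):
    o,d=ray(s,px); return o+d*((z-o[2])/d[:,2])[:,None]
def proj(s,P):
    K,D,T=cam(s); p=(np.array(P,float).reshape(-1,3)-T[:3,3])@T[:3,:3]; p=p*[1,-1,-1]
    return cv2.projectPoints(p,np.zeros(3),np.zeros(3),K,D)[0].reshape(-1,2)
def tri(s1,p1,s2,p2):
    A=np.zeros((3,3));b=np.zeros(3)
    for s,p in((s1,p1),(s2,p2)):
        o,d=ray(s,[p]);d=d[0]/np.linalg.norm(d[0]);M=np.eye(3)-np.outer(d,d);A+=M;b+=M@o
    return np.linalg.solve(A,b)
E
python3 - <<'E'
from h import *
import pickle
S={n:snapshot(n) for n in("side","top","wrist")}
pickle.dump(S,open("s0.pkl","wb"))
for n in S:
    cv2.imwrite(f"pics/{n}0.png",S[n]["img"][:,:,::-1]); print(n,S[n]["vertical_fov"],S[n]["D"],np.round(S[n]["extrinsics"],3).tolist())
s=get_state();print(s)
E
```

```text
side 57.65647920798643 [0.02750442 0.         0.         0.         0.        ] [[0.939, 0.203, -0.279, 0.288], [-0.344, 0.524, -0.779, -0.723], [-0.012, 0.827, 0.561, 0.613], [0.0, 0.0, 0.0, 1.0]]
top 55.5767273792865 [-0.09316731  0.          0.          0.          0.        ] [[0.009, 0.992, -0.125, 0.42], [-1.0, 0.009, 0.002, -0.049], [0.004, 0.125, 0.992, 1.031], [0.0, 0.0, 0.0, 1.0]]
wrist 59.72597552640337 [-0.08533988  0.          0.          0.          0.        ] [[0.32, 0.915, 0.246, 0.263], [-0.947, 0.309, 0.082, -0.57], [-0.001, -0.259, 0.966, 0.384], [0.0, 0.0, 0.0, 1.0]]
{'clock': 0.15, 'q': array([ 1.27878211,  0.68975003, -0.19455741,  1.56606124,  0.15734654,
        0.90249322, -0.21508332]), 'qd': array([-0.00108722, -0.00421343,  0.00039367, -0.00277638,  0.00011022,
        0.00048532, -0.00112377]), 'joint_torque': array([-2.13837782e-03, -5.27858877e+01, -1.26859691e+00, -1.53586346e+01,
       -5.24786522e-02,  3.92462753e-03,  1.05218533e-04]), 'tool_pos': array([ 0.19988295, -0.5917127 ,  0.2491325 ]), 'eef_rot': array([ 9.86749307e-01,  1.62250955e-01, -1.63513403e-04, -6.37316488e-04]), 'contact_force': array([ 0.26744448, -0.7527656 ,  0.72118919]), 'moment': array([-0.02061046, -0.0046756 , -0.02131653]), 'finger_force': 0.0, 'opening': 1.0007633739930393}
```

View pics/top0.png

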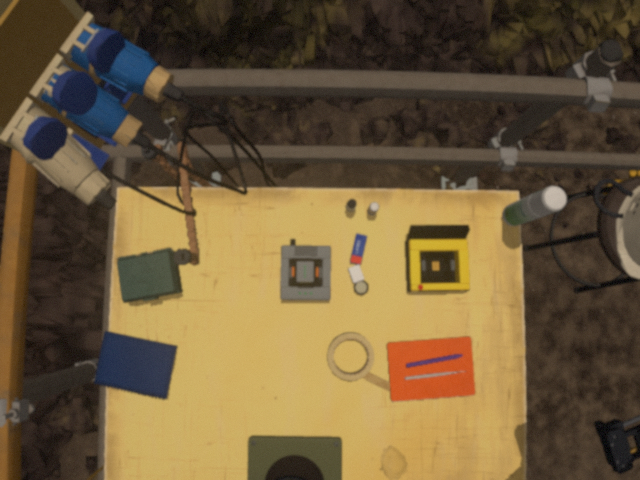

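View pics/side0.png

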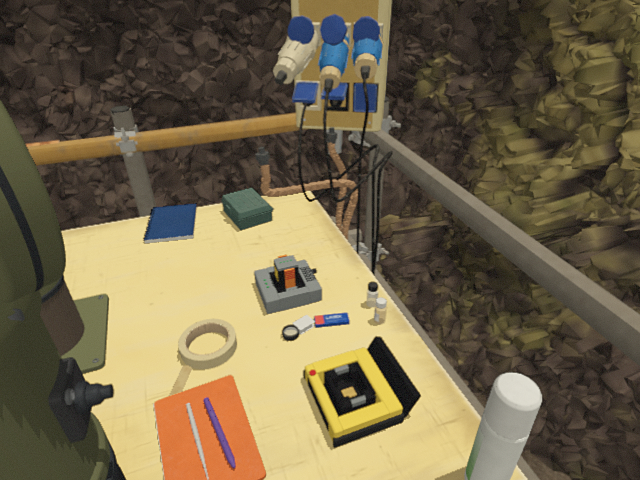

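The top view shows the charger at about (305,272) with orange tabs left and right of the pack, and the lamp bay at about (438,264). The vials are at (351,206) and (373,209), and the loupe and blade box at about (358,280) and (358,248). The side view agrees.

Run:
```python
from h import *
import pickle
S=pickle.load(open("s0.pkl","rb"))
t,sd=S["top"],S["side"]
def blobs(im,lo,hi,box,mn):
    m=cv2.inRange(cv2.cvtColor(im,cv2.COLOR_RGB2HSV),lo,hi);k=np.zeros_like(m);x0,y0,x1,y1=box;k[y0:y1,x0:x1]=255;m&=k
    n,l,st,c=cv2.connectedComponentsWithStats(m)
    return [(st[i].tolist(),c[i].round(1).tolist(),cv2.minAreaRect(np.argwhere(l==i)[:,::-1].astype(np.float32))) for i in range(1,n) if st[i][4]>=mn]
print("orange top"); 
for b in blobs(t["img"],(3,120,90),(18,255,255),(270,235,340,310),5): print(b, plane(t,[b[1]],.08).round(4))
print("orange side")
for b in blobs(sd["img"],(3,120,90),(18,255,255),(250,245,330,315),5): print(b, plane(sd,[b[1]],.07).round(4))
print("yellow top")
for b in blobs(t["img"],(22,150,120),(34,255,255),(395,215,480,300),50): print(b, plane(t,cv2.boxPoints(b[2]),.036).round(4).tolist())
a=cv2.resize(t["img"][230:310,275:345],None,fx=5,fy=5,interpolation=cv2.INTER_CUBIC)
b=cv2.resize(t["img"][220:300,400:475],None,fx=5,fy=5,interpolation=cv2.INTER_CUBIC)
cv2.imwrite("pics/crop1.png",np.hstack([a,b])[:,:,::-1])
for n,p,z in(("charger box",[[282,246],[330,248],[330,301],[281,301]],.036),("lamp bay",[[421,250],[455,250],[455,281],[421,281]],.036),("vials",[[351,206],[373,209]],.05),("loupe",[[361,287],[355,265]],.01),("blade",[[361,235],[355,263]],.01)): print(n,plane(t,p,z).round(3).tolist())
```

```text
orange top
([291, 266, 5, 11, 43], [293.2, 271.0], ((293.0, 271.0), (10.0, 4.0), 90.0)) [[0.4621 0.004  0.08  ]]
([315, 266, 4, 12, 41], [316.6, 271.6], ((316.5, 271.5), (11.0, 3.0), 90.0)) [[ 0.4613 -0.0448  0.08  ]]
orange side
([278, 255, 9, 3, 17], [281.8, 255.9], ((281.9706115722656, 255.88238525390625), (1.697749376296997, 8.246211051940918), 75.96376037597656)) [[0.4634 0.0176 0.07  ]]
([284, 268, 12, 20, 198], [289.4, 277.5], ((289.4336242675781, 277.5044250488281), (18.891395568847656, 10.37696361541748), 86.18592071533203)) [[ 0.4573 -0.0589  0.07  ]]
yellow top
([409, 238, 61, 53, 1815], [439.3, 262.2], ((439.0519104003906, 264.3536376953125), (51.75508117675781, 60.22640609741211), 88.9583740234375)) [[0.5366, -0.2467, 0.036], [0.5403, -0.3821, 0.036], [0.4258, -0.381, 0.036], [0.423, -0.2473, 0.036]]
charger box [[0.519, 0.032, 0.036], [0.515, -0.073, 0.036], [0.4, -0.074, 0.036], [0.399, 0.032, 0.036]]
lamp bay [[0.513, -0.274, 0.036], [0.513, -0.35, 0.036], [0.445, -0.349, 0.036], [0.444, -0.273, 0.036]]
vials [[0.607, -0.119, 0.05], [0.6, -0.167, 0.05]]
loupe [[0.431, -0.144, 0.01], [0.48, -0.13, 0.01]]
blade [[0.548, -0.144, 0.01], [0.484, -0.13, 0.01]]
```

View pics/crop1.png

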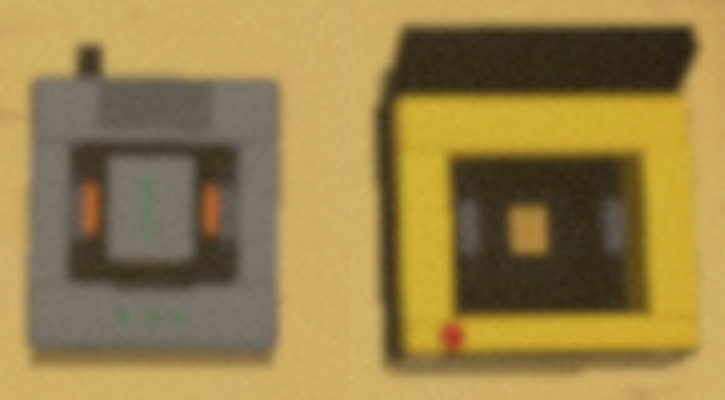

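>>> send_rows(
  motion=[
    {"rz":0.109},
    {"rz":0.109},
    {"rz":0.108},
    {"x":1.8,"y":-4},
    {"x":1.8,"y":-4},
  ],
)

```text
schema error: expected keys x, y, z, rx, ry, rz, jaw
```

>>> send_rows(
  motion=[
    {"x":1.8,"y":-4},
    {"x":1.8,"y":-4},
    {"x":1.8,"y":-4},
    {"x":1.8,"y":-4},
    {"x":1.8,"y":-4},
  ],
)

```text
schema error: expected keys x, y, z, rx, ry, rz, jaw
```

>>> send_rows(
  motion=[
    {"x":1.8,"y":-4},
    {"x":1.8,"y":-4},
    {"x":1.8,"y":-4},
    {"x":1.8,"y":-4},
    {},
  ],
)

```text
schema error: expected keys x, y, z, rx, ry, rz, jaw
```

>>> send_rows(
  motion=[
    {"x":0,"y":0,"z":0,"rx":0,"ry":0,"rz":0.109,"jaw":8.8},
    {"x":0,"y":0,"z":0,"rx":0,"ry":0,"rz":0.109,"jaw":8.8},
    {"x":0,"y":0,"z":0,"rx":0,"ry":0,"rz":0.108,"jaw":8.8},
    {"x":1.8,"y":-4,"z":0,"rx":0,"ry":0,"rz":0,"jaw":8.8},
    {"x":1.8,"y":-4,"z":0,"rx":0,"ry":0,"rz":0,"jaw":8.8},
  ],
)

```text
clock: 0.65
tool_pos: [0.2357, -0.5117, 0.2492]
eef_rot: [1.0, -0.001, -0.0, 0.0]
contact_force: [1.3, -0.1, 0.8]
opening: 0.996
finger_force: 0.0
```

>>> send_rows(
  motion=[
    {"x":1.8,"y":-4,"z":0,"rx":0,"ry":0,"rz":0,"jaw":8.8},
    {"x":1.8,"y":-4,"z":0,"rx":0,"ry":0,"rz":0,"jaw":8.8},
    {"x":1.8,"y":-4,"z":0,"rx":0,"ry":0,"rz":0,"jaw":8.8},
    {"x":1.8,"y":-4,"z":0,"rx":0,"ry":0,"rz":0,"jaw":8.8},
    {"x":0,"y":0,"z":0,"rx":0,"ry":0,"rz":0,"jaw":8.8},
  ],
)

```text
clock: 1.15
tool_pos: [0.311, -0.346, 0.2497]
eef_rot: [1.0, 0.005, 0.0, -0.002]
contact_force: [0.2, -0.5, 0.3]
opening: 0.997
finger_force: 0.0
```

>>> send_rows(
  motion=[
    {"x":4,"y":-0.8,"z":0,"rx":0,"ry":0,"rz":0,"jaw":8.8},
    {"x":4,"y":-0.8,"z":0,"rx":0,"ry":0,"rz":0,"jaw":8.8},
    {"x":4,"y":-0.8,"z":0,"rx":0,"ry":0,"rz":0,"jaw":8.8},
    {"x":4,"y":-0.8,"z":0,"rx":0,"ry":0,"rz":0,"jaw":8.8},
    {"x":0,"y":0,"z":0,"rx":0,"ry":0,"rz":0,"jaw":8.8},
  ],
)

```text
clock: 1.65
tool_pos: [0.4745, -0.3176, 0.2495]
eef_rot: [1.0, 0.004, 0.003, -0.001]
contact_force: [-0.0, 0.4, 0.5]
opening: 0.996
finger_force: 0.0
```

Run:
```python
from h import *
import pickle
s=snapshot("wrist");g=get_state();pickle.dump((s,g),open("lamp1.pkl","wb"));cv2.imwrite("pics/lamp1.png",s["img"][:,:,::-1]);print(g["tool_pos"])
```

```text
[ 0.47075288 -0.31905773  0.24925685]
```

View pics/lamp1.png

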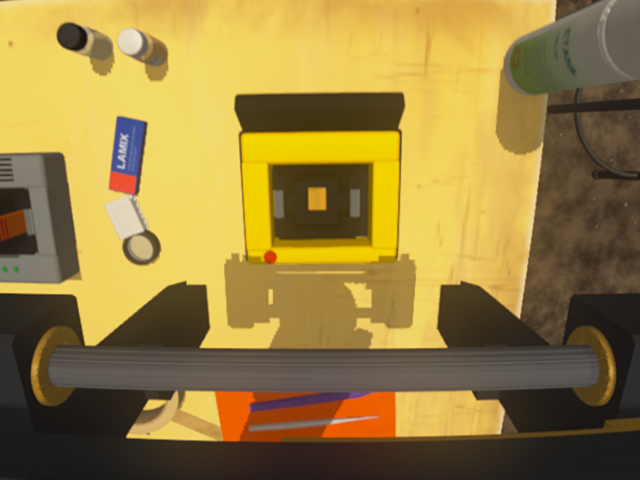

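>>> send_rows(
  motion=[
    {"x":0,"y":-4.2,"z":0,"rx":0,"ry":0,"rz":0,"jaw":8.8},
    {"x":0,"y":-4.2,"z":0,"rx":0,"ry":0,"rz":0,"jaw":8.8},
    {"x":0,"y":-4.2,"z":0,"rx":0,"ry":0,"rz":0,"jaw":8.8},
    {"x":0,"y":-4.2,"z":0,"rx":0,"ry":0,"rz":0,"jaw":8.8},
    {"x":0,"y":-4.2,"z":0,"rx":0,"ry":0,"rz":0,"jaw":8.8},
  ],
)

```text
clock: 2.2
tool_pos: [0.4667, -0.1103, 0.2497]
eef_rot: [1.0, -0.001, -0.0, 0.0]
contact_force: [0.8, 0.2, 0.6]
opening: 1.0
finger_force: 0.0
```

>>> send_rows(
  motion=[
    {"x":0,"y":-4.2,"z":0,"rx":0,"ry":0,"rz":0,"jaw":8.8},
    {"x":0,"y":-4.2,"z":0,"rx":0,"ry":0,"rz":0,"jaw":8.8},
    {"x":-0.5,"y":0,"z":0,"rx":0,"ry":0,"rz":0,"jaw":8.8},
    {"x":-0.5,"y":0,"z":0,"rx":0,"ry":0,"rz":0,"jaw":8.8},
    {"x":0,"y":0,"z":0,"rx":0,"ry":0,"rz":0,"jaw":8.8},
  ],
)

```text
clock: 2.7
tool_pos: [0.4567, -0.0285, 0.2497]
eef_rot: [1.0, -0.002, -0.001, 0.001]
contact_force: [0.3, 0.9, 0.3]
opening: 0.997
finger_force: 0.0
```

Run:
```python
from h import *
import pickle
s=snapshot("wrist");g=get_state();pickle.dump((s,g),open("pack1.pkl","wb"));cv2.imwrite("pics/pack1.png",s["img"][:,:,::-1]);print(g["tool_pos"])
```

```text
[ 0.4573816  -0.02852888  0.2497482 ]
```

View pics/pack1.png

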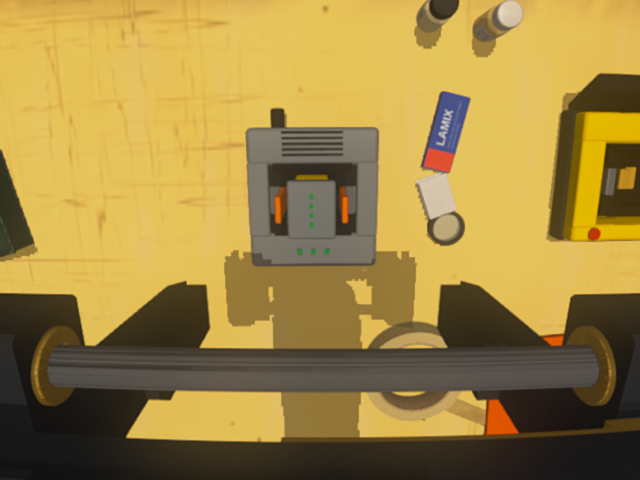

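The lamp picture shows its bay opening at columns 271–371 and rows 164–240, grey lips at (279,204) and (355,203), and the gold contact at (317,198). The pack picture shows the pack's top face at about (288–336, 181–238), with tabs at columns 280 and 344.

Run:
```python
from h import *
import pickle
S=pickle.load(open("s0.pkl","rb"));t=S["top"]
w,g=pickle.load(open("pack1.pkl","rb"));l,gl=pickle.load(open("lamp1.pkl","rb"))
hsv=cv2.cvtColor(w["img"],cv2.COLOR_RGB2HSV)
m=cv2.inRange(hsv[150:270,250:380],(3,150,80),(15,255,255))
n,lab,st,c=cv2.connectedComponentsWithStats(m)
for i in range(1,n):
    if st[i][4]>20:
        r=[(y+150,*(np.where(lab[y]==i)[0][[0,-1]]+250)) for y in range(120) if (lab[y]==i).any()]
        print("tab",st[i],[tuple(map(int,a)) for a in r[::4]])
gr=w["img"].mean(2)
print("row210",gr[212,262:362].round().astype(int).tolist());print("col325",gr[170:245,325].round().astype(int).tolist())
c1=cv2.resize(l["img"][150:255,255:390],None,fx=5,fy=5,interpolation=cv2.INTER_CUBIC)
c1=(255*(c1/255.)**.45).astype(np.uint8)
cv2.imwrite("pics/bay.png",c1[:,:,::-1])
o=l["extrinsics"];print("camL",o[:3,3].round(4),"camP",w["extrinsics"][:3,3].round(4))
print("px/mm", proj(l,[[.48,-.315,.04],[.49,-.315,.04],[.48,-.325,.04]]))
```

```text
tab [ 24  37  13  37 348] [(187, 280, 285), (191, 279, 285), (195, 277, 285), (199, 275, 286), (203, 275, 286), (207, 275, 286), (211, 275, 285), (215, 274, 283), (219, 274, 281), (223, 276, 280)]
tab [ 89  36  10  38 295] [(186, 343, 344), (190, 339, 345), (194, 339, 346), (198, 339, 347), (202, 339, 347), (206, 339, 347), (210, 340, 347), (214, 341, 348), (218, 341, 348), (222, 342, 347)]
row210 [116, 117, 117, 117, 116, 113, 100, 80, 75, 88, 96, 96, 95, 101, 107, 113, 114, 110, 91, 66, 61, 60, 58, 49, 49, 75, 100, 112, 116, 115, 115, 115, 114, 115, 113, 114, 114, 115, 115, 114, 113, 114, 114, 113, 114, 114, 113, 109, 104, 104, 105, 109, 113, 114, 113, 114, 113, 113, 112, 114, 114, 113, 114, 114, 114, 113, 114, 113, 113, 113, 115, 108, 98, 75, 48, 38, 38, 44, 51, 65, 87, 106, 113, 113, 109, 99, 91, 92, 94, 94, 94, 92, 83, 69, 76, 98, 111, 117, 116, 115]
col325 [41, 41, 39, 39, 55, 76, 84, 87, 92, 80, 73, 93, 109, 114, 115, 115, 115, 115, 115, 115, 114, 115, 116, 115, 114, 115, 115, 114, 114, 114, 114, 114, 114, 115, 114, 115, 114, 113, 113, 113, 113, 114, 114, 114, 113, 112, 113, 112, 112, 113, 112, 111, 112, 112, 112, 112, 113, 111, 111, 112, 111, 112, 112, 111, 112, 111, 111, 100, 91, 105, 115, 114, 114, 114, 114]
camL [ 0.5403 -0.3166  0.385 ] camP [ 0.5234 -0.0279  0.3847]
px/mm [[320.71616263 202.95258813]
 [320.78197155 191.05749649]
 [332.6840633  203.03467219]]
```

View pics/bay.png

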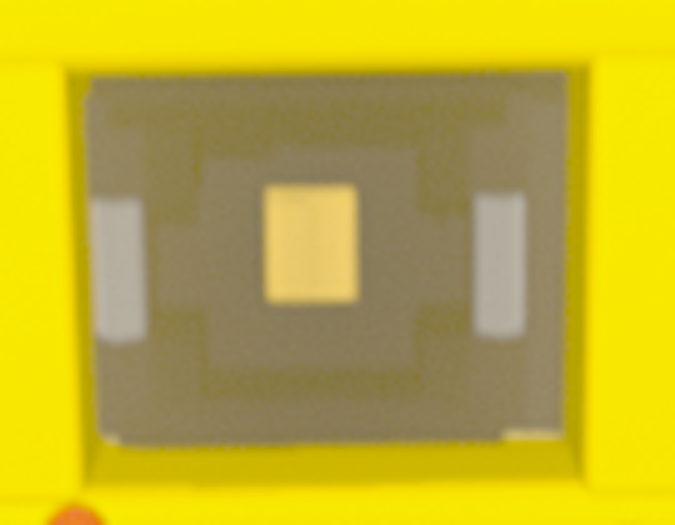

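The enhanced crop shows the lips' inner edges at columns 284 and 349.4, mid row about 203.3. The gold contact is centred at (317.3,198.8) and the cavity floor at about (317,201).

Run:
```python
from h import *
import pickle
S=pickle.load(open("s0.pkl","rb"));t=S["top"]
w,g=pickle.load(open("pack1.pkl","rb"));l,gl=pickle.load(open("lamp1.pkl","rb"))
f=lambda x,y:[255+x/5,150+y/5]
lips=[f(145,268.5),f(472,264.5)]
P=plane(l,lips,.0275);print("lips",P.round(4).tolist(),"gap",np.linalg.norm(P[0]-P[1]),"mid",P.mean(0))
print("lip ends x",plane(l,[f(120,200),f(120,340),f(500,194),f(500,336)],.030).round(4).tolist())
print("gold",plane(l,[f(311,244),f(265,244),f(358,244),f(311,185),f(311,303)],.014).round(4).tolist())
print("hole",plane(l,[f(200,256),f(420,256),f(310,145),f(310,368)],.010).round(4).tolist(), "z.03",plane(l,[f(200,256),f(420,256),f(310,145),f(310,368)],.03).round(4).tolist())
print("gold tri",tri(l,f(311,244),t,[400+528/5,220+230/5]))
print("lips tri",tri(l,f(118,270),t,[400+468/5,220+228/5]),tri(l,f(500,265),t,[400+612/5,220+226/5]))
e=[[287.4,209],[334.9,209],[311,180.7],[311,237.4]]
P=plane(w,e,.081);print("pack top",P.round(4).tolist(),P[0]-P[1],P[2]-P[3])
print("centre tri",tri(w,[311.2,208.5],t,[305.1,271.7]))
print("tabs tri",tri(w,[280,205],t,[293.2,271]),tri(w,[343.3,205],t,[316.6,271.6]))
# yaw from face edges
gr=w["img"].mean(2)
def edge(a,lo,hi,lev=85):
    for i in range(lo,hi): 
        if (a[i]-lev)*(a[i+1]-lev)<=0: return i+(lev-a[i])/(a[i+1]-a[i])
L=[[edge(gr[r],284,292),r] for r in range(190,232,3)];L=[x for x in L if x[0]]
Rr=[[edge(gr[r],330,340),r] for r in range(190,232,3)];Rr=[x for x in Rr if x[0]]
for q in(L,Rr):
    p=plane(w,q,.081);k=np.polyfit(p[:,0],p[:,1],1);print("edge yaw",k[0],"y at .46",np.polyval(k,.46))
print("charger box",plane(w,[[247,128],[378,127],[376,264],[252,265]],.036).round(4).tolist())
print("eef",R.from_quat(g["eef_rot"]).as_matrix().round(4).tolist(),g["tool_pos"])
```

```text
lips [[0.477, -0.2831, 0.0275], [0.478, -0.3398, 0.0275]] gap 0.056671799316476056 mid [ 0.47750312 -0.31144956  0.0275    ]
lip ends x [[0.4892, -0.2793, 0.03], [0.4648, -0.2788, 0.03], [0.4907, -0.3441, 0.03], [0.466, -0.3448, 0.03]]
gold [[0.4792, -0.3117, 0.014], [0.4792, -0.3035, 0.014], [0.4793, -0.3201, 0.014], [0.4898, -0.3117, 0.014], [0.4684, -0.3117, 0.014]]
hole [[0.4762, -0.2915, 0.01], [0.4765, -0.3314, 0.01], [0.4965, -0.3114, 0.01], [0.4555, -0.3115, 0.01]] z.03 [[0.4796, -0.2928, 0.03], [0.4799, -0.3306, 0.03], [0.4988, -0.3117, 0.03], [0.46, -0.3118, 0.03]]
gold tri [ 0.49435441 -0.33226986  0.30733987]
lips tri [ 0.49342433 -0.32074355  0.29358706] [ 0.49588112 -0.34245047  0.33419702]
pack top [[0.4637, -0.002, 0.081], [0.4635, -0.0371, 0.081], [0.4845, -0.0196, 0.081], [0.4419, -0.0192, 0.081]] [0.00016386 0.03511844 0.        ] [ 0.04267698 -0.0004722   0.        ]
centre tri [ 0.46141038 -0.01984049  0.06791495]
tabs tri [0.46298152 0.00525478 0.06126732] [ 0.46224544 -0.04455918  0.05819312]
edge yaw 0.0038735916739466598 y at .46 -0.001867316049957433
edge yaw -0.00022731175663545956 y at .46 -0.03685205773375171
charger box [[0.5221, 0.0332, 0.036], [0.5224, -0.0733, 0.036], [0.4053, -0.0748, 0.036], [0.4048, 0.0345, 0.036]]
eef [[1.0, -0.004, -0.0006], [-0.004, -1.0, -0.0013], [-0.0006, 0.0013, -1.0]] [ 0.4573816  -0.02852888  0.2497482 ]
```

>>> send_rows(
  motion=[
    {"x":0.6,"y":-0.9,"z":3,"rx":0,"ry":0,"rz":0,"jaw":8.8},
    {"x":0,"y":0,"z":3,"rx":0,"ry":0,"rz":0,"jaw":8.8},
    {"x":0,"y":0,"z":2,"rx":0,"ry":0,"rz":0,"jaw":8.8},
    {"x":0,"y":0,"z":0,"rx":0,"ry":0,"rz":0,"jaw":8.8},
    {"x":0,"y":0,"z":0,"rx":0,"ry":0,"rz":0,"jaw":8.8},
  ],
)

```text
clock: 3.25
tool_pos: [0.4643, -0.0185, 0.1699]
eef_rot: [1.0, -0.001, -0.0, 0.0]
contact_force: [0.2, -0.3, 0.1]
opening: 0.999
finger_force: 0.0
```

Run:
```python
from h import *
import pickle
s=snapshot("wrist");g=get_state();pickle.dump((s,g),open("pack2.pkl","wb"));cv2.imwrite("pics/pack2.png",s["img"][:,:,::-1]);print(g["tool_pos"],g["eef_rot"],g["contact_force"])
S=pickle.load(open("s0.pkl","rb"));t=S["top"];l,gl=pickle.load(open("lamp1.pkl","rb"))
f=lambda x,y:[255+x/5,150+y/5]
print("gold tri",tri(l,f(311,244),t,[400+178/5,220+230/5]))
```

```text
[ 0.4647227  -0.01823565  0.17041733] [ 9.99999254e-01 -1.04144243e-03  5.97988492e-04  2.21536352e-04] [ 0.46125905 -0.09387838 -0.53942401]
gold tri [ 0.47890664 -0.31182695  0.01319004]
```

View pics/pack2.png

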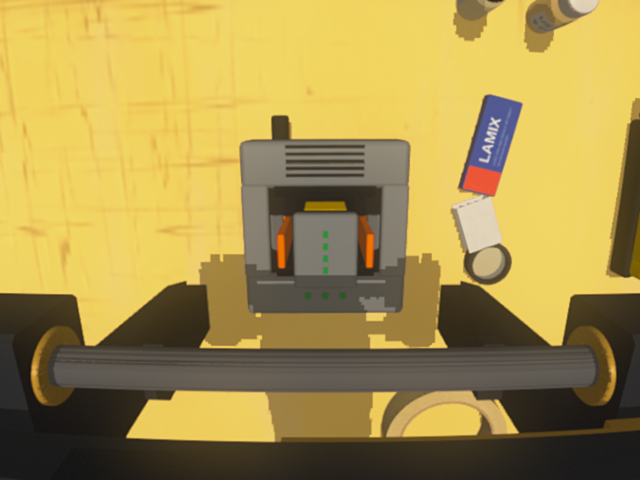

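The pack's top face is at about (294–357, 213–276) with the tabs at columns 283 and 368, centred between the fingers (207 and 440).

Run:
```python
from h import *
import pickle
w1,_=pickle.load(open("pack1.pkl","rb"));w2,g=pickle.load(open("pack2.pkl","rb"))
gr=w2["img"].mean(2)
print(gr[245,272:382].round().astype(int).tolist());print(gr[205:285,335].round().astype(int).tolist())
c2=[325.5,244.5]
print(tri(w1,[311.2,209],w2,c2))
print(plane(w2,[[294,245],[357,245],[325,213],[325,276.5]],.081).round(4).tolist())
print("tabs",plane(w2,[[278.5,245],[373,245]],.074))
```

```text
[102, 105, 103, 102, 104, 112, 111, 117, 119, 119, 117, 110, 92, 68, 63, 66, 66, 63, 58, 46, 45, 73, 100, 113, 119, 122, 122, 123, 122, 122, 123, 122, 122, 122, 121, 122, 122, 121, 122, 121, 122, 122, 121, 122, 122, 121, 121, 122, 122, 121, 112, 94, 82, 80, 81, 91, 109, 121, 122, 121, 121, 121, 121, 121, 120, 122, 120, 122, 121, 122, 121, 122, 122, 122, 121, 121, 121, 121, 122, 122, 121, 121, 119, 112, 102, 76, 48, 53, 62, 65, 64, 63, 64, 68, 89, 109, 116, 118, 118, 117, 112, 114, 105, 102, 105, 109, 91, 68, 81, 103]
[88, 89, 88, 94, 101, 79, 52, 66, 84, 104, 114, 118, 122, 123, 122, 123, 122, 123, 123, 122, 123, 123, 121, 122, 122, 122, 122, 121, 121, 122, 122, 122, 122, 121, 122, 121, 122, 122, 120, 121, 121, 121, 121, 122, 120, 121, 120, 121, 122, 120, 121, 120, 121, 121, 121, 121, 121, 120, 119, 120, 120, 120, 120, 120, 121, 121, 119, 121, 122, 117, 92, 78, 77, 78, 78, 78, 79, 77, 77, 78]
[ 0.45738757 -0.01917369  0.0485171 ]
[[0.4666, -0.0019, 0.081], [0.4665, -0.037, 0.081], [0.4848, -0.0192, 0.081], [0.4479, -0.0191, 0.081]]
tabs [[ 0.46465992  0.00753535  0.074     ]
 [ 0.46447924 -0.04684999  0.074     ]]
```

>>> send_rows(
  motion=[
    {"x":-0.15,"y":0.12,"z":3,"rx":0,"ry":0,"rz":0,"jaw":8.8},
    {"x":0,"y":0,"z":3,"rx":0,"ry":0,"rz":0,"jaw":8.8},
    {"x":0,"y":0,"z":3,"rx":0,"ry":0,"rz":0,"jaw":8.8},
    {"x":0,"y":0,"z":1.5,"rx":0,"ry":0,"rz":0,"jaw":8.8},
    {"x":0,"y":0,"z":0.6,"rx":0,"ry":0,"rz":0,"jaw":8.8},
  ],
)

```text
clock: 3.8
tool_pos: [0.4632, -0.0188, 0.0584]
eef_rot: [1.0, -0.0, 0.0, 0.0]
contact_force: [-0.7, -0.5, -0.1]
opening: 0.998
finger_force: 0.0
```

>>> send_rows(
  motion=[
    {"x":0,"y":0,"z":0,"rx":0,"ry":0,"rz":0,"jaw":6.2},
    {"x":0,"y":0,"z":0,"rx":0,"ry":0,"rz":0,"jaw":6},
    {"x":0,"y":0,"z":0,"rx":0,"ry":0,"rz":0,"jaw":5.8},
    {"x":0,"y":0,"z":0,"rx":0,"ry":0,"rz":0,"jaw":5.7},
    {"x":0,"y":0,"z":0,"rx":0,"ry":0,"rz":0,"jaw":5.6},
  ],
  grip_force=5,
)

```text
clock: 4.3
tool_pos: [0.4631, -0.0187, 0.0593]
eef_rot: [1.0, -0.0, 0.001, 0.0]
contact_force: [-0.5, -1.5, 0.5]
opening: 0.642
finger_force: 0.5
```

>>> send_rows(
  motion=[
    {"x":0,"y":0,"z":0,"rx":0,"ry":0,"rz":0,"jaw":5.3},
    {"x":0,"y":0,"z":0,"rx":0,"ry":0,"rz":0,"jaw":5.2},
    {"x":0,"y":0,"z":0,"rx":0,"ry":0,"rz":0,"jaw":5.1},
    {"x":0,"y":0,"z":0,"rx":0,"ry":0,"rz":0,"jaw":5.0},
    {"x":0,"y":0,"z":0,"rx":0,"ry":0,"rz":0,"jaw":4.9},
  ],
  grip_force=8,
)

```text
clock: 4.8
tool_pos: [0.4629, -0.0186, 0.0588]
eef_rot: [1.0, -0.0, 0.0, 0.0]
contact_force: [0.6, -1.8, 1.7]
opening: 0.554
finger_force: 5.4
```

>>> send_rows(
  motion=[
    {"x":0,"y":0,"z":0,"rx":0,"ry":0,"rz":0,"jaw":4.7},
    {"x":0,"y":0,"z":0,"rx":0,"ry":0,"rz":0,"jaw":4.5},
    {"x":0,"y":0,"z":0,"rx":0,"ry":0,"rz":0,"jaw":4.3},
    {"x":0,"y":0,"z":0,"rx":0,"ry":0,"rz":0,"jaw":4.0},
    {"x":0,"y":0,"z":0,"rx":0,"ry":0,"rz":0,"jaw":4.0},
  ],
  grip_force=14,
)

```text
clock: 5.3
tool_pos: [0.4628, -0.0185, 0.0587]
eef_rot: [1.0, -0.0, 0.0, 0.0]
contact_force: [0.4, -2.1, 2.3]
opening: 0.501
finger_force: 14.0
```

>>> send_rows(
  motion=[
    {"x":0,"y":0.05,"z":0,"rx":0,"ry":0,"rz":0,"jaw":4.0},
    {"x":0,"y":0,"z":-0.1,"rx":0,"ry":0,"rz":0,"jaw":4.0},
    {"x":0,"y":0,"z":-0.1,"rx":0,"ry":0,"rz":0,"jaw":4.0},
    {"x":0,"y":0,"z":-0.1,"rx":0,"ry":0,"rz":0,"jaw":4.0},
    {"x":0,"y":0,"z":0,"rx":0,"ry":0,"rz":0,"jaw":4.0},
  ],
)

```text
clock: 5.8
tool_pos: [0.4628, -0.0186, 0.0618]
eef_rot: [1.0, 0.0, 0.0, -0.0]
contact_force: [0.5, -0.1, 0.6]
opening: 0.496
finger_force: 14.0
```

>>> send_rows(
  motion=[
    {"x":0,"y":0,"z":-0.2,"rx":0,"ry":0,"rz":0,"jaw":4.0},
    {"x":0,"y":0,"z":-0.2,"rx":0,"ry":0,"rz":0,"jaw":4.0},
    {"x":0,"y":0,"z":-0.2,"rx":0,"ry":0,"rz":0,"jaw":4.0},
    {"x":0,"y":0,"z":-0.2,"rx":0,"ry":0,"rz":0,"jaw":4.0},
    {"x":0,"y":0,"z":-0.2,"rx":0,"ry":0,"rz":0,"jaw":4.0},
  ],
)

```text
clock: 6.3
tool_pos: [0.4624, -0.0188, 0.0718]
eef_rot: [1.0, -0.0, -0.0, -0.0]
contact_force: [-0.6, 0.4, -1.5]
opening: 0.5
finger_force: 14.0
```

>>> send_rows(
  motion=[
    {"x":0,"y":0,"z":-0.6,"rx":0,"ry":0,"rz":0,"jaw":4.0},
    {"x":0,"y":0,"z":-0.8,"rx":0,"ry":0,"rz":0,"jaw":4.0},
    {"x":0,"y":0,"z":-0.8,"rx":0,"ry":0,"rz":0,"jaw":4.0},
    {"x":0,"y":0,"z":-1,"rx":0,"ry":0,"rz":0,"jaw":4.0},
    {"x":0,"y":0,"z":-1,"rx":0,"ry":0,"rz":0,"jaw":4.0},
  ],
)

```text
clock: 6.8
tool_pos: [0.4627, -0.0189, 0.1147]
eef_rot: [1.0, -0.0, 0.0, 0.0]
contact_force: [0.8, -0.1, -2.0]
opening: 0.497
finger_force: 14.0
```

>>> send_rows(
  motion=[
    {"x":0,"y":0,"z":-1,"rx":0,"ry":0,"rz":0,"jaw":4.0},
    {"x":0,"y":0,"z":-1,"rx":0,"ry":0,"rz":0,"jaw":4.0},
    {"x":0,"y":0,"z":-1,"rx":0,"ry":0,"rz":0,"jaw":4.0},
    {"x":0,"y":0.5,"z":-0.5,"rx":0,"ry":0,"rz":0,"jaw":4.0},
    {"x":0,"y":1,"z":0,"rx":0,"ry":0,"rz":0,"jaw":4.0},
  ],
)

```text
clock: 7.3
tool_pos: [0.4632, -0.0338, 0.1495]
eef_rot: [1.0, 0.001, 0.001, -0.0]
contact_force: [0.2, -0.4, -1.6]
opening: 0.5
finger_force: 14.0
```

Run:
```python
from h import *
import pickle
s=snapshot("wrist");g=get_state();pickle.dump((s,g),open("held.pkl","wb"));cv2.imwrite("pics/held.png",s["img"][:,:,::-1]);print(g["tool_pos"],g["contact_force"],g["moment"])
```

```text
[ 0.46268866 -0.0366627   0.14902499] [ 1.42479304 -1.64611378 -2.13841055] [-0.18687598  0.02813374  0.00608056]
```

View pics/held.png

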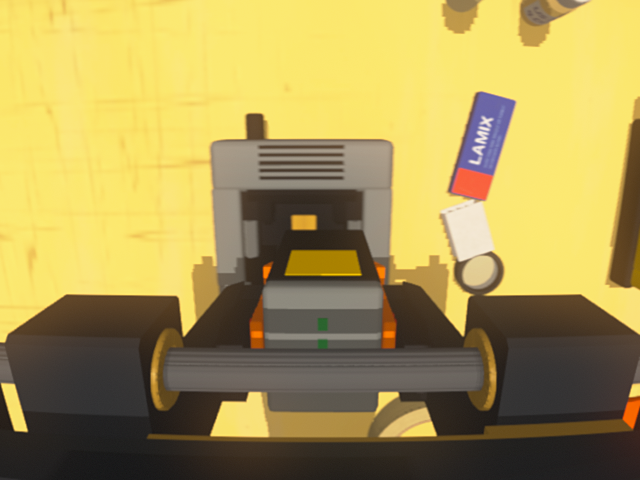

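The pack hangs upright and centred in the jaws (centre column about 322), and the charger bay is empty. The loupe and blade box haven't moved.

>>> send_rows(
  motion=[
    {"x":0.3,"y":2,"z":0,"rx":0,"ry":0,"rz":0,"jaw":4.0},
    {"x":0.3,"y":2.8,"z":0,"rx":0,"ry":0,"rz":0,"jaw":4.0},
    {"x":0.3,"y":3,"z":0,"rx":0,"ry":0,"rz":0,"jaw":4.0},
    {"x":0.3,"y":3,"z":0,"rx":0,"ry":0,"rz":0,"jaw":4.0},
    {"x":0.3,"y":3,"z":0,"rx":0,"ry":0,"rz":0,"jaw":4.0},
  ],
)

```text
clock: 7.85
tool_pos: [0.4769, -0.1738, 0.1481]
eef_rot: [1.0, -0.001, -0.001, -0.0]
contact_force: [0.7, 0.2, -2.7]
opening: 0.501
finger_force: 14.0
```

>>> send_rows(
  motion=[
    {"x":0,"y":3,"z":0,"rx":0,"ry":0,"rz":0,"jaw":4.0},
    {"x":0,"y":3,"z":0,"rx":0,"ry":0,"rz":0,"jaw":4.0},
    {"x":0,"y":3,"z":0,"rx":0,"ry":0,"rz":0,"jaw":4.0},
    {"x":0,"y":2.7,"z":0,"rx":0,"ry":0,"rz":0,"jaw":4.0},
    {"x":0,"y":1.5,"z":0,"rx":0,"ry":0,"rz":0,"jaw":4.0},
  ],
)

```text
clock: 8.35
tool_pos: [0.476, -0.3074, 0.148]
eef_rot: [1.0, -0.002, -0.001, 0.001]
contact_force: [0.2, -0.3, -2.2]
opening: 0.497
finger_force: 14.0
```

>>> send_rows(
  motion=[
    {"x":0,"y":0.4,"z":1,"rx":0,"ry":0,"rz":0,"jaw":4.0},
    {"x":0,"y":0,"z":1,"rx":0,"ry":0,"rz":0,"jaw":4.0},
    {"x":0,"y":0,"z":1,"rx":0,"ry":0,"rz":0,"jaw":4.0},
    {"x":0,"y":0,"z":0,"rx":0,"ry":0,"rz":0,"jaw":4.0},
    {"x":0,"y":0,"z":0,"rx":0,"ry":0,"rz":0,"jaw":4.0},
  ],
)

```text
clock: 8.85
tool_pos: [0.4777, -0.3064, 0.1182]
eef_rot: [1.0, 0.001, -0.001, -0.001]
contact_force: [-0.7, -0.8, -2.0]
opening: 0.499
finger_force: 14.0
```

Run:
```python
from h import *
import pickle
h,g=pickle.load(open("held.pkl","rb"))
gr=h["img"].mean(2);print(gr[270:320,320].round().astype(int).tolist())
z=g["tool_pos"][2]-.0587+.0812
print("far edge for rows",[(r,plane(h,[[322,r]],z).round(4)[0].tolist()) for r in(279,283,287)],"tcp",g["tool_pos"])
s=snapshot("wrist");g=get_state();pickle.dump((s,g),open("over.pkl","wb"));cv2.imwrite("pics/over.png",s["img"][:,:,::-1]);print(g["tool_pos"],g["eef_rot"],g["contact_force"],g["moment"])
```

```text
[99, 99, 97, 109, 126, 85, 48, 37, 41, 44, 58, 73, 81, 83, 86, 91, 100, 112, 121, 126, 129, 130, 132, 133, 134, 136, 136, 135, 135, 136, 136, 136, 135, 135, 135, 136, 136, 137, 130, 98, 84, 86, 87, 87, 86, 87, 88, 82, 66, 61]
far edge for rows [(279, [0.4871, -0.0329, 0.1715]), (283, [0.4858, -0.0329, 0.1715]), (287, [0.4846, -0.0329, 0.1715])] tcp [ 0.46268866 -0.0366627   0.14902499]
[ 0.47794616 -0.30694382  0.11867517] [ 9.99999763e-01  6.62920692e-04 -6.36732943e-05 -1.77226312e-04] [ 0.76052718  0.18065516 -1.87048852] [0.02480854 0.01994188 0.01559825]
```

View pics/over.png

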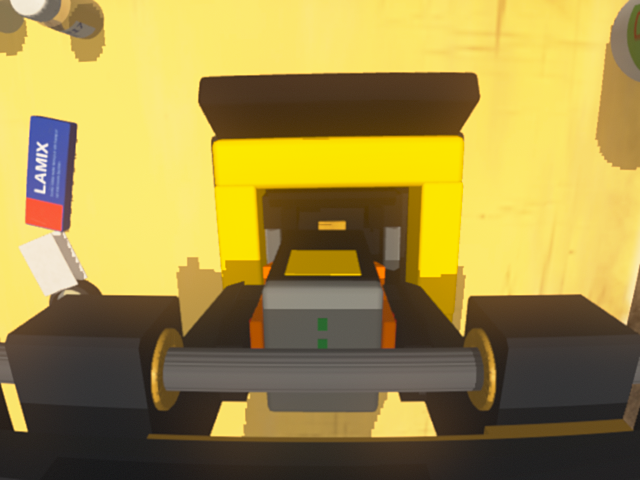

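Held over the lamp, the pack centre is at column 322. The bay's gold contact is at about (332,225), with lips at columns 273 and 392, so the bay lies further to -y.

Run:
```python
from h import *
import pickle
h,g=pickle.load(open("over.pkl","rb"));gr=h["img"].astype(int).mean(2)
print(gr[244,255:300].round().astype(int).tolist());print(gr[244,375:410].round().astype(int).tolist());print(gr[295,245:285].round().astype(int).tolist(),gr[295,370:402].round().astype(int).tolist())
im=h["img"].astype(int);print("gold",[ (int(np.where(im[r,300:360,0]-im[r,300:360,2]>90)[0].min()+300),int(np.where(im[r,300:360,0]-im[r,300:360,2]>90)[0].max()+300)) for r in(224,226,228) if (im[r,300:360,0]-im[r,300:360,2]>90).any()])
z=g["tool_pos"][2]-.0587
print("lips",plane(h,[[266,245],[281,245],[385,245],[400,245]],.0275).round(4).tolist())
print("gold",plane(h,[[332,225]],.014),"packtop",plane(h,[[264,290],[383,290],[322,285]],z+.0812))
print("tcp",g["tool_pos"])
```

```text
[159, 157, 152, 140, 112, 88, 85, 85, 85, 85, 107, 127, 132, 123, 120, 121, 121, 122, 122, 121, 122, 121, 123, 120, 105, 73, 52, 47, 47, 49, 50, 48, 48, 47, 47, 47, 47, 46, 47, 45, 45, 45, 43, 43, 44]
[49, 49, 49, 48, 45, 44, 44, 46, 57, 73, 93, 111, 116, 117, 117, 117, 117, 117, 117, 118, 119, 119, 124, 128, 108, 77, 63, 63, 63, 63, 59, 64, 75, 83, 83]
[53, 53, 52, 52, 51, 51, 52, 51, 51, 51, 50, 51, 50, 49, 51, 59, 78, 99, 116, 124, 127, 133, 138, 140, 140, 139, 140, 140, 140, 139, 140, 139, 139, 139, 140, 139, 139, 139, 140, 139] [138, 138, 138, 138, 138, 138, 138, 135, 133, 127, 124, 117, 104, 94, 85, 72, 55, 44, 42, 44, 43, 44, 43, 43, 42, 45, 45, 44, 45, 43, 43, 42]
gold [(318, 345), (318, 345), (318, 345)]
lips [[0.4794, -0.2737, 0.0275], [0.4794, -0.2822, 0.0275], [0.4795, -0.3407, 0.0275], [0.4795, -0.3492, 0.0275]]
gold [[ 0.48776807 -0.31107741  0.014     ]] packtop [[ 0.49859204 -0.28882456  0.14117517]
 [ 0.4986454  -0.32312497  0.14117517]
 [ 0.50018633 -0.30554232  0.14117517]]
tcp [ 0.47794616 -0.30694382  0.11867517]
```

>>> send_rows(
  motion=[
    {"x":0.05,"y":0.25,"z":0.5,"rx":0,"ry":0,"rz":0,"jaw":4.0},
    {"x":0,"y":0.25,"z":0.8,"rx":0,"ry":0,"rz":0,"jaw":4.0},
    {"x":0,"y":0,"z":0.8,"rx":0,"ry":0,"rz":0,"jaw":4.0},
    {"x":0,"y":0,"z":0.4,"rx":0,"ry":0,"rz":0,"jaw":4.0},
    {"x":0,"y":0,"z":0,"rx":0,"ry":0,"rz":0,"jaw":4.0},
  ],
)

```text
clock: 9.4
tool_pos: [0.4776, -0.3125, 0.0928]
eef_rot: [1.0, -0.0, -0.001, -0.0]
contact_force: [-0.3, 0.3, -1.9]
opening: 0.501
finger_force: 14.0
```

>>> send_rows(
  motion=[
    {"x":0,"y":0,"z":0.1,"rx":0,"ry":0,"rz":0,"jaw":4.0},
    {"x":0,"y":0,"z":0.1,"rx":0,"ry":0,"rz":0,"jaw":4.0},
    {"x":0,"y":0,"z":0.1,"rx":0,"ry":0,"rz":0,"jaw":4.0},
    {"x":0,"y":0,"z":0,"rx":0,"ry":0,"rz":0,"jaw":4.0},
    {"x":0,"y":0,"z":0,"rx":0,"ry":0,"rz":0,"jaw":4.0},
  ],
)

```text
clock: 9.9
tool_pos: [0.4782, -0.3129, 0.0908]
eef_rot: [1.0, -0.0, 0.0, 0.0]
contact_force: [-0.3, -0.1, -1.7]
opening: 0.502
finger_force: 14.0
```

>>> send_rows(
  motion=[
    {"x":0,"y":0,"z":0.1,"rx":0,"ry":0,"rz":0,"jaw":4.0},
    {"x":0,"y":0,"z":0.1,"rx":0,"ry":0,"rz":0,"jaw":4.0},
    {"x":0,"y":0,"z":0.1,"rx":0,"ry":0,"rz":0,"jaw":4.0},
    {"x":0,"y":0,"z":0,"rx":0,"ry":0,"rz":0,"jaw":4.0},
    {"x":0,"y":0,"z":0,"rx":0,"ry":0,"rz":0,"jaw":4.0},
  ],
)

```text
clock: 10.4
tool_pos: [0.4781, -0.3129, 0.0877]
eef_rot: [1.0, -0.0, -0.0, 0.0]
contact_force: [0.8, 0.6, -2.1]
opening: 0.5
finger_force: 14.0
```

>>> send_rows(
  motion=[
    {"x":0,"y":0,"z":0.1,"rx":0,"ry":0,"rz":0,"jaw":4.0},
    {"x":0,"y":0,"z":0.1,"rx":0,"ry":0,"rz":0,"jaw":4.0},
    {"x":0,"y":0,"z":0.1,"rx":0,"ry":0,"rz":0,"jaw":4.0},
    {"x":0,"y":0,"z":0,"rx":0,"ry":0,"rz":0,"jaw":4.0},
    {"x":0,"y":0,"z":0,"rx":0,"ry":0,"rz":0,"jaw":4.0},
  ],
)

```text
clock: 10.9
tool_pos: [0.4794, -0.3128, 0.0857]
eef_rot: [1.0, 0.0, 0.001, 0.0]
contact_force: [0.2, 0.6, 6.4]
opening: 0.501
finger_force: 14.0
```

```bash
cat > st.py <<'E'
from h import *
g=get_state();print(g["clock"],g["tool_pos"].round(4),g["contact_force"].round(2),g["moment"].round(3),R.from_quat(g["eef_rot"]).as_matrix()[2].round(4),round(g["opening"],3))
E
python3 st.py
```

```text
10.9 [ 0.4794 -0.3128  0.0857] [0.17 0.64 6.36] [ 0.289 -0.059  0.069] [ 2.6e-03  7.0e-04 -1.0e+00] 0.501
```

>>> send_rows(
  motion=[
    {"x":0.1,"y":0,"z":0,"rx":0,"ry":0,"rz":0,"jaw":4.0},
    {"x":0,"y":0,"z":0,"rx":0,"ry":0,"rz":0,"jaw":4.0},
    {"x":0,"y":0,"z":0,"rx":0,"ry":0,"rz":0,"jaw":4.0},
    {"x":0,"y":0,"z":0,"rx":0,"ry":0,"rz":0,"jaw":4.0},
    {"x":0,"y":0,"z":0,"rx":0,"ry":0,"rz":0,"jaw":4.0},
  ],
)

```text
clock: 11.4
tool_pos: [0.4796, -0.3123, 0.0846]
eef_rot: [1.0, 0.0, 0.0, -0.0]
contact_force: [0.9, 2.1, -1.3]
opening: 0.496
finger_force: 14.0
```

```bash
python3 st.py
```

```text
11.4 [ 0.4796 -0.3123  0.0846] [ 0.9   2.05 -1.25] [ 0.442 -0.365  0.09 ] [ 7.e-04 -6.e-04 -1.e+00] 0.496
```

>>> send_rows(
  motion=[
    {"x":0.05,"y":-0.05,"z":0.1,"rx":0,"ry":0,"rz":0,"jaw":4.0},
    {"x":0,"y":0,"z":0,"rx":0,"ry":0,"rz":0,"jaw":4.0},
    {"x":0,"y":0,"z":0.1,"rx":0,"ry":0,"rz":0,"jaw":4.0},
    {"x":0,"y":0,"z":0,"rx":0,"ry":0,"rz":0,"jaw":4.0},
    {"x":0,"y":0,"z":0,"rx":0,"ry":0,"rz":0,"jaw":4.0},
  ],
)

```text
clock: 11.9
tool_pos: [0.4797, -0.3122, 0.0825]
eef_rot: [1.0, 0.0, -0.0, -0.0]
contact_force: [1.1, 2.4, -4.0]
opening: 0.5
finger_force: 14.0
```

```bash
python3 st.py
```

```text
11.9 [ 0.4797 -0.3122  0.0825] [ 1.13  2.43 -4.03] [ 0.402 -0.43   0.046] [-0.e+00 -3.e-04 -1.e+00] 0.5
```

>>> send_rows(
  motion=[
    {"x":0.05,"y":-0.1,"z":0,"rx":0,"ry":0,"rz":0,"jaw":4.0},
    {"x":0,"y":0,"z":0.1,"rx":0,"ry":0,"rz":0,"jaw":4.0},
    {"x":0,"y":0,"z":0.1,"rx":0,"ry":0,"rz":0,"jaw":4.0},
    {"x":0,"y":0,"z":0.1,"rx":0,"ry":0,"rz":0,"jaw":4.0},
    {"x":0,"y":0,"z":0,"rx":0,"ry":0,"rz":0,"jaw":4.0},
  ],
)

```text
clock: 12.4
tool_pos: [0.4799, -0.3117, 0.0796]
eef_rot: [1.0, -0.0, -0.0, 0.0]
contact_force: [0.8, -0.6, -1.6]
opening: 0.498
finger_force: 14.0
```

```bash
python3 st.py
```

```text
12.4 [ 0.4799 -0.3117  0.0796] [ 0.78 -0.6  -1.63] [ 0.035 -0.165  0.032] [-3.e-04  3.e-04 -1.e+00] 0.498
```

>>> send_rows(
  motion=[
    {"x":0.03,"y":0,"z":0.15,"rx":0,"ry":0,"rz":0,"jaw":4.0},
    {"x":0,"y":0,"z":0.15,"rx":0,"ry":0,"rz":0,"jaw":4.0},
    {"x":0,"y":0,"z":0.15,"rx":0,"ry":0,"rz":0,"jaw":4.0},
    {"x":0,"y":0,"z":0.15,"rx":0,"ry":0,"rz":0,"jaw":4.0},
    {"x":0,"y":0,"z":0,"rx":0,"ry":0,"rz":0,"jaw":4.0},
  ],
)

```text
clock: 12.9
tool_pos: [0.4802, -0.3113, 0.0734]
eef_rot: [1.0, -0.0, -0.0, -0.0]
contact_force: [-0.6, 1.2, -1.8]
opening: 0.499
finger_force: 14.0
```

```bash
python3 st.py
```

```text
12.9 [ 0.4802 -0.3113  0.0734] [-0.59  1.19 -1.81] [-0.012  0.023 -0.005] [-6.e-04 -3.e-04 -1.e+00] 0.499
```

>>> send_rows(
  motion=[
    {"x":0,"y":0,"z":0.1,"rx":0,"ry":0,"rz":0,"jaw":4.0},
    {"x":0,"y":0,"z":0.1,"rx":0,"ry":0,"rz":0,"jaw":4.0},
    {"x":0,"y":0,"z":0.1,"rx":0,"ry":0,"rz":0,"jaw":4.0},
    {"x":0,"y":0,"z":0.1,"rx":0,"ry":0,"rz":0,"jaw":4.0},
    {"x":0,"y":0,"z":0,"rx":0,"ry":0,"rz":0,"jaw":4.0},
  ],
)

```text
clock: 13.4
tool_pos: [0.4803, -0.3113, 0.0696]
eef_rot: [1.0, -0.0, -0.0, -0.0]
contact_force: [-0.7, -1.0, -1.9]
opening: 0.499
finger_force: 14.0
```

```bash
python3 st.py
```

```text
13.4 [ 0.4803 -0.3113  0.0696] [-0.66 -1.03 -1.93] [0.059 0.018 0.047] [-2.e-04 -1.e-04 -1.e+00] 0.499
```

>>> send_rows(
  motion=[
    {"x":0,"y":0,"z":0.1,"rx":0,"ry":0,"rz":0,"jaw":4.0},
    {"x":0,"y":0,"z":0.1,"rx":0,"ry":0,"rz":0,"jaw":4.0},
    {"x":0,"y":0,"z":0.1,"rx":0,"ry":0,"rz":0,"jaw":4.0},
    {"x":0,"y":0,"z":0.1,"rx":0,"ry":0,"rz":0,"jaw":4.0},
    {"x":0,"y":0,"z":0,"rx":0,"ry":0,"rz":0,"jaw":4.0},
  ],
)

```text
clock: 13.9
tool_pos: [0.4803, -0.3113, 0.0656]
eef_rot: [1.0, -0.0, -0.0, -0.0]
contact_force: [0.5, -0.3, -1.4]
opening: 0.498
finger_force: 14.0
```

```bash
python3 st.py
```

```text
13.9 [ 0.4803 -0.3113  0.0656] [ 0.5  -0.3  -1.42] [ 0.03  -0.034  0.067] [-3.e-04 -1.e-04 -1.e+00] 0.498
```

>>> send_rows(
  motion=[
    {"x":0,"y":0,"z":0.1,"rx":0,"ry":0,"rz":0,"jaw":4.0},
    {"x":0,"y":0,"z":0.1,"rx":0,"ry":0,"rz":0,"jaw":4.0},
    {"x":0,"y":0,"z":0,"rx":0,"ry":0,"rz":0,"jaw":4.0},
    {"x":0,"y":0,"z":0,"rx":0,"ry":0,"rz":0,"jaw":4.0},
    {"x":0,"y":0,"z":0,"rx":0,"ry":0,"rz":0,"jaw":4.0},
  ],
)

```text
clock: 14.4
tool_pos: [0.4805, -0.3114, 0.0639]
eef_rot: [1.0, -0.0, 0.0, 0.0]
contact_force: [-1.3, 0.1, 1.0]
opening: 0.5
finger_force: 14.0
```

>>> send_rows(
  motion=[
    {"x":0,"y":0,"z":0.1,"rx":0,"ry":0,"rz":0,"jaw":4.0},
    {"x":0,"y":0,"z":0,"rx":0,"ry":0,"rz":0,"jaw":4.0},
    {"x":0,"y":0,"z":0,"rx":0,"ry":0,"rz":0,"jaw":4.0},
    {"x":0,"y":0,"z":0,"rx":0,"ry":0,"rz":0,"jaw":4.0},
    {"x":0,"y":0,"z":0,"rx":0,"ry":0,"rz":0,"jaw":4.0},
  ],
)

```text
clock: 14.9
tool_pos: [0.4805, -0.3114, 0.0628]
eef_rot: [1.0, -0.0, 0.0, 0.0]
contact_force: [-0.6, 0.8, 1.4]
opening: 0.498
finger_force: 14.0
```

>>> send_rows(
  motion=[
    {"x":0,"y":0,"z":0.1,"rx":0,"ry":0,"rz":0,"jaw":4.0},
    {"x":0,"y":0,"z":0,"rx":0,"ry":0,"rz":0,"jaw":4.0},
    {"x":0,"y":0,"z":0.05,"rx":0,"ry":0,"rz":0,"jaw":4.0},
    {"x":0,"y":0,"z":0,"rx":0,"ry":0,"rz":0,"jaw":4.0},
    {"x":0,"y":0,"z":0,"rx":0,"ry":0,"rz":0,"jaw":4.0},
  ],
)

```text
clock: 15.4
tool_pos: [0.4805, -0.3114, 0.0613]
eef_rot: [1.0, -0.0, 0.0, 0.0]
contact_force: [-0.2, -0.2, 2.8]
opening: 0.502
finger_force: 14.0
```

>>> send_rows(
  motion=[
    {"x":0,"y":0,"z":0.05,"rx":0,"ry":0,"rz":0,"jaw":4.0},
    {"x":0,"y":0,"z":0,"rx":0,"ry":0,"rz":0,"jaw":4.0},
    {"x":0,"y":0,"z":0.05,"rx":0,"ry":0,"rz":0,"jaw":4.0},
    {"x":0,"y":0,"z":0,"rx":0,"ry":0,"rz":0,"jaw":4.0},
    {"x":0,"y":0,"z":0,"rx":0,"ry":0,"rz":0,"jaw":4.0},
  ],
)

```text
clock: 15.9
tool_pos: [0.4805, -0.3116, 0.0609]
eef_rot: [1.0, -0.0, 0.0, 0.0]
contact_force: [-0.7, 0.3, 10.1]
opening: 0.505
finger_force: 14.0
```

>>> send_rows(
  motion=[
    {"x":0,"y":0,"z":0,"rx":0,"ry":0,"rz":0,"jaw":4.6},
    {"x":0,"y":0,"z":0,"rx":0,"ry":0,"rz":0,"jaw":4.8},
    {"x":0,"y":0,"z":0,"rx":0,"ry":0,"rz":0,"jaw":5.0},
    {"x":0,"y":0,"z":0,"rx":0,"ry":0,"rz":0,"jaw":5.2},
    {"x":0,"y":0,"z":0,"rx":0,"ry":0,"rz":0,"jaw":5.4},
  ],
)

```text
clock: 16.4
tool_pos: [0.4806, -0.3117, 0.0604]
eef_rot: [1.0, -0.0, 0.0, 0.0]
contact_force: [0.7, -1.6, 2.6]
opening: 0.613
finger_force: 1.5
```

>>> send_rows(
  motion=[
    {"x":0,"y":0,"z":0,"rx":0,"ry":0,"rz":0,"jaw":5.6},
    {"x":0,"y":0,"z":0,"rx":0,"ry":0,"rz":0,"jaw":6},
    {"x":0,"y":0,"z":0,"rx":0,"ry":0,"rz":0,"jaw":6.5},
    {"x":0,"y":0,"z":0,"rx":0,"ry":0,"rz":0,"jaw":7.2},
    {"x":0,"y":0,"z":0,"rx":0,"ry":0,"rz":0,"jaw":8},
  ],
)

```text
clock: 16.9
tool_pos: [0.4804, -0.3113, 0.0601]
eef_rot: [1.0, -0.0, -0.0, -0.0]
contact_force: [0.6, -0.5, 0.1]
opening: 0.884
finger_force: 0.0
```

>>> send_rows(
  motion=[
    {"x":0,"y":0,"z":0,"rx":0,"ry":0,"rz":0,"jaw":8.8},
    {"x":0,"y":0,"z":-1,"rx":0,"ry":0,"rz":0,"jaw":8.8},
    {"x":0,"y":0,"z":-2,"rx":0,"ry":0,"rz":0,"jaw":8.8},
    {"x":0,"y":0,"z":-3,"rx":0,"ry":0,"rz":0,"jaw":8.8},
    {"x":0,"y":0,"z":-4,"rx":0,"ry":0,"rz":0,"jaw":8.8},
  ],
)

```text
clock: 17.4
tool_pos: [0.4795, -0.3108, 0.1608]
eef_rot: [1.0, -0.0, -0.001, -0.001]
contact_force: [-0.6, -1.0, -0.0]
opening: 0.997
finger_force: 0.0
```

>>> send_rows(
  motion=[
    {"x":0,"y":0,"z":-3,"rx":0,"ry":0,"rz":0,"jaw":8.8},
    {"x":0,"y":0,"z":-2,"rx":0,"ry":0,"rz":0,"jaw":8.8},
    {"x":0,"y":0,"z":-2,"rx":0,"ry":0,"rz":0,"jaw":8.8},
    {"x":0,"y":0,"z":0,"rx":0,"ry":0,"rz":0,"jaw":8.8},
    {"x":0,"y":0,"z":0,"rx":0,"ry":0,"rz":0,"jaw":8.8},
  ],
)

```text
clock: 17.9
tool_pos: [0.4803, -0.3114, 0.2306]
eef_rot: [1.0, -0.0, 0.0, 0.0]
contact_force: [-0.5, 0.3, -0.1]
opening: 0.998
finger_force: 0.0
```

Run:
```python
from h import *
import pickle
s=snapshot("wrist");g=get_state();sd=snapshot("side");pickle.dump((s,g,sd),open("fin.pkl","wb"))
print(g["tool_pos"])
a=cv2.resize(s["img"][0:290,0:520],(640,357))
b=cv2.resize(sd["img"][240:450,240:450],None,fx=1.7,fy=1.7,interpolation=cv2.INTER_CUBIC)[:357]
c=np.zeros((600,800,3),np.uint8);c[:290,:520]=s["img"][:290,:520]
p=cv2.resize(s["img"][130:290,230:400],None,fx=1.6,fy=1.6,interpolation=cv2.INTER_CUBIC);c[:256,528:800]=p
q=cv2.resize(sd["img"][250:450,240:440],None,fx=1.5,fy=1.5,interpolation=cv2.INTER_CUBIC);c[300:600,:300]=q
cv2.imwrite("pics/fin.png",c[:,:,::-1])
m=cv2.inRange(cv2.cvtColor(s["img"],cv2.COLOR_RGB2HSV)[:290],(3,150,80),(15,255,255));m[:,:230]=0;m[:,420:]=0
n,lab,st,ce=cv2.connectedComponentsWithStats(m)
for i in range(1,n):
    if st[i][4]>20:print(st[i].tolist(),ce[i].round(1).tolist(),plane(s,[ce[i]],.075).round(4).tolist())
```

```text
[ 0.47988133 -0.31112013  0.22976298]
[284, 199, 8, 41, 207] [287.4, 223.7] [[0.4794, -0.2856, 0.075]]
[353, 199, 11, 42, 248] [358.9, 222.9] [[0.48, -0.3366, 0.075]]
[268, 263, 13, 13, 135] [274.2, 268.8] [[0.4454, -0.275, 0.075]]
```

View pics/fin.png

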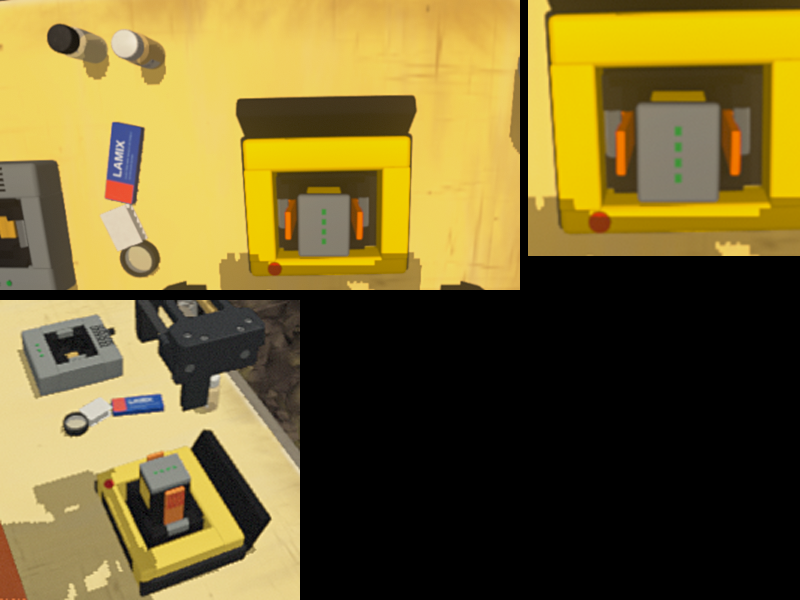

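The picture shows the pack upright in the lamp bay with both tabs sprung out symmetrically, about 51 mm between their centres. The bystanders haven't moved.

```bash
python3 -c "
from plant import *
print(finish_job())"
```

```text
the job is handed in; nothing more can be done
None
```

The battery pack is in the lamp bay, pressed to the floor and released with both tabs sprung out. The loupe, blade box and vials look unmoved, and the job is handed in; I checked the latch by camera and force readings, not with a pull test.

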